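# Close the curing unit without a bang

### The job

A dental model lies in the light-curing unit, whose lid stands open. Tip the lid forward with a fingertip, catch it on a finger as it falls, well before it reaches the unit, and lower it slowly on that finger until it rests fully shut, without a bang. Touch the lid lightly and never pinch it, leave everything else where it is, and finish with the hand clear.

Things in the scene. Friction and masses are not known exactly. Their poses are not given: they have to be found in the camera images.
- unit: The light-curing unit: a white open-topped box, fixed to the bench, with a grey rear housing. Origin under the middle of the chamber, on the bench; x points from its front panel (facing the robot) to the rear, y to the left, z up. Chamber 134 mm deep (x -67 to +67), 210 mm wide, walls 14 mm, rim 120 mm high; rear housing x 64 to 130, 103 mm high. The front face below the lid's lip is plain and upright.
- lid (a joint): Angle of the lid about its hinge: 0 shut, flat on the rim; 1.57 upright; stop at 1.95. It starts at 1.58 to 1.70 and stands by itself (stiff, damped hinge). Pushed forward to about 1.25 to 1.15 (varies with its mass, 0.36 to 0.50 kg) it no longer stands: it begins to fall slowly, speeds up, and about 2 s later bangs shut at 1 to 1.5 rad/s. On a finger under the lip it weighs 2 to 3 N; pushing it takes about 1 to 2 N.
- lid_lip (a point): Middle of the outer edge of the lid's lip, on the underside (the inner face when open), 166 mm from the hinge axis. The lip is a plain white tongue, 130 mm wide, 7 mm thick, reaching 26 mm beyond the 14 mm thick lid panel; when shut its edge stands 30 mm ahead of the unit's front face with nothing below it, so a finger can carry it until the lid is down. Its axes turn with the lid: x from the lip to the hinge, z out of the outer face.
- lid_hinge (a point): Middle of the hinge axis, at the rear of the chamber: 69 mm behind the unit's origin, 122 mm high, in the plane of the lid's underside. The axis runs along the unit's y. The shut lid reaches from here to the front (-x of the unit); open it stands above here.
- model: Plaster horseshoe dental model with white teeth, about 55 x 60 x 26 mm, 60 g, loose on the steel plate in the chamber, its top 63 mm above the bench. Origin under its middle. Not to be shifted.
- tray: Bystander: round white ceramic firing tray, 76 mm across, 12 mm thick, with 16 mm pins, on the bench to the right of the unit. Origin under its centre.
- jar: Bystander: small glass jar with a white cap, 48 mm across, 55 mm high, to the left of the unit. Origin under its centre.
- tongs: Bystander: steel firing tongs lying flat, 220 mm long, about 9 mm thick, left of the jar. Origin under the pivot.

How it is judged (in metres and radians):
On the way, in this order (a step that is already met when the one before it is completed fails the run):
1. the lid has been tipped forward past upright (value of joint lid below 1.42 rad).
2. the falling lid is caught: part way down it lies on a finger that keeps it from falling on (value of joint lid between 0.2 and 0.9 rad and velocity of joint lid above -0.5 rad/s and contact force between the fingers and lid above 0.3 N), for 0.2 s.
3. close to shut the lid is still let down on the finger (value of joint lid between 0.01 and 0.13 rad and velocity of joint lid above -0.5 rad/s and contact force between the fingers and lid above 0.3 N), for 0.1 s.
At the end, for the whole second after the job is handed in: The lid is fully shut (within 0.02 rad, 3 mm at the lip); the model lies within 8 mm, the tray, jar and tongs within 10 mm, of where they were (value of joint lid below 0.02 rad and distance of model from where it was at the start of the episode below 0.008 m and distance of each of tray, jar, tongs from where it was at the start of the episode below 0.01 m); the robot touches nothing.
It fails at once if the lid bangs shut (value of joint lid below 0.1 rad and velocity of joint lid below -0.5 rad/s).
It fails at once if the lid is pinched or pressed hard (contact force between the fingers and lid above 25 N).
It fails at once if the model in the chamber is shifted (distance of model from where it was at the start of the episode above 0.008 m).
It fails at once if the tray, the jar or the tongs are picked up or shifted (distance of any of tray, jar, tongs from where it was at the start of the episode above 0.01 m).
It also fails if it takes over 48 s, if anything falls off the work surface, if the arm or the gripper's body presses on something with over 40 N, if the wrist force passes 120 N, or if a joint passes its speed limit or range.

### The arm

A 7-joint arm with a two-finger parallel gripper is mounted at the origin on the work surface. World frame = base frame: x ahead of the robot, y to its left, z up, the work surface at z = 0. Lengths are in m, angles in degrees, forces in N, time in s.
With the tool pointing down it reaches from about 0.35 to 0.9 m from the base axis. Payload 8.1 kg.
Tool frame: the origin (TCP) lies midway between the tips of the shut fingers; the grasp point (between the pads) lies 19 mm behind it (manip.pinch_z is the distance from the TCP to the grasp point, in m); z points along the fingers, y is the direction in which the jaws open and shut (so a half turn about z gives the same grasp; the last joint's range is limited). The gripper opens to 85 mm and grips with 20 to 120 N. Pads are 22 mm wide; open, the fingers measure 114 mm over their backs; the gripper's body (76 mm by 85 mm) begins 54 mm behind the grasp point. The pads swing forward as they close: fully open they stand 13 mm farther back than shut.
Start: joints at [67.747, 24.895, 1.432, 90.138, -0.665, 64.973, -4.303], TCP at [0.176, -0.6, 0.231] pointing down, gripper open.
Joint ranges: [-149.89, 149.89], [-25.12, 119.58], [-72.63, 75.52], [4.76, 147.25], [-75.54, 255.54], [6.69, 114.76], [-157.13, 157.13]. Speed limits (degrees/s): [127.2, 127.2, 172.46, 172.46, 180, 180, 180].

### API

Orientations are given as [roll, pitch, yaw] about the fixed x, y, z axes, in that order (R = Rz(yaw) Ry(pitch) Rx(roll)).
In Python, from workcell import manip, hand, solver, optics gives the robot as it stands. The module is installed in compiled form; this text tells all that it offers. Calls block until the motion is done:
- manip.goto(position, orientation): joint-space move of the TCP to a pose.
- manip.servo_line(position, feed=0.15, ori=None, max_force=None): straight line of the TCP; ori=None keeps the orientation; feed is the mean speed in m/s. With max_force (N) it stops when the force on the tool has changed by that much, and returns True; else False.
- manip.move_j(angles): joint-space move.
- hand.move_gripper(opening, grip_force=None): finger opening in m; grip_force is the grip in N (None keeps the last); returns when the fingers have stopped.
- manip.sleep(seconds).
- solver.solve_ik(position, orientation): joint angles nearest the present ones, or None.
- optics.snapshot(name): name is "scene" or "side" or "wrist"; returns a dict with "frame" (420x560x3 uint8, blue, green, red), "intrinsics" (3x3 intrinsics, pixels), "xyz" and "rotation" of the camera in the world. Camera axes: x right, y up, looking along -z (the intrinsics and any distortion apply to the point x, -y, -z); pixel columns grow to the right and rows downward; lengths in m; the calibration is good to about 2 mm. The wrist camera is an equidistant fisheye: a pixel r from the principal point sees the ray r / f radians off the axis. A picture is of the moment at which its call begins. There is no depth.
A pose or a line that the arm cannot do raises manip.Unreachable and nothing moves.
- manip.close_job(): hands the job in, once; it reports no verdict.
Trained networks look in a picture, given as the dict that the camera call returned (one of the last four; its "shot" number tells which), for a name from the list of things; names that differ only in an ending like _2 or _b are one class to them, and where a whole thing is asked for, a point or a joint stands for the part that bears it (a point fixed in the world has none). Each returns a list of dicts, best first, with "score" (0 to 1); they miss things now and then, are a little off and sometimes report something else, mostly with a low value. They report only what shows in the picture. A call takes as long as a camera call.
- optics.recognise(picture, thing): "bbox" ([left, top, right, bottom] in pixels, round what is visible of it).
- optics.tip_of(picture, thing): "pixel" ([column, row] in pixels: a listed point, or the origin of a listed thing).
Readings, each from a call of its own:
- manip.read_clock(): time.
- manip.read_joint_pos(): joint angles.
- manip.read_joint_vel(): joint speeds.
- manip.read_effort(): joint torques, N m.
- manip.read_tcp_pos(): TCP position.
- manip.read_ee_rot(): TCP orientation.
- manip.read_force(): force on the tool from outside, world axes, zero at the start.
- manip.read_ft_torque(): the same for the moment, N m.
- manip.read_gripper_width(): finger opening in m.
Only numpy, scipy, OpenCV 4.12 (cv2) and the standard library are available. Lean on these libraries where they do the work, as an engineer would, in place of code of your own. Each camera call takes 0.05 s, during which the arm holds its last target. There are 200 camera calls.

## Working session

There is one attempt and no reset: what is moved stays moved. The work goes in short steps, each a Python script; the robot and the scene stay as the last script left them, time stands still between calls to the robot, and variables do not carry over. Pictures are saved under pics/ and viewed, about 8 in all and at most 12, crops included, and the job is handed in when it is done.

```bash
mkdir -p pics; ls
cat > h.py <<'E'
import numpy as np, cv2
from workcell import manip, hand, solver, optics
def ray(p,px):
    K=p["intrinsics"];x=(px[0]-K[0][2])/K[0][0];y=(px[1]-K[1][2])/K[1][1]
    d=np.array(p["rotation"])@np.array([x,-y,-1.]);return np.array(p["xyz"]),d/np.linalg.norm(d)
def tri(rs):
    A=np.zeros((3,3));b=np.zeros(3)
    for o,d in rs:
        P=np.eye(3)-np.outer(d,d);A+=P;b+=P@o
    X=np.linalg.solve(A,b);return X,[np.linalg.norm(np.cross(X-o,d)) for o,d in rs]
E
python3 - <<'E'
from h import *
ps={n:optics.snapshot(n) for n in("scene","side")}
for n in ps: cv2.imwrite(f"pics/{n}0.png",ps[n]["frame"]); print(n,ps[n]["xyz"],np.round(ps[n]["rotation"],2).tolist(),[k for k in ps[n]],ps[n]["intrinsics"][0])
for t in("unit","lid_lip","lid_hinge","jar","tray","tongs"):
    rs=[]
    for n in ps:
        r=optics.tip_of(ps[n],t)
        if r: print(t,n,[(np.round(q["pixel"],1).tolist(),round(q["score"],2)) for q in r[:2]]); rs.append(ray(ps[n],r[0]["pixel"]))
    if len(rs)==2: print("  ",tri(rs))
    elif rs:
        o,d=rs[0]; print("  floor",o-d*o[2]/d[2])
print(manip.read_clock(),manip.read_tcp_pos(),manip.read_ee_rot())
E
```

```text
pics
scene [1.17997974 0.38938845 1.06666953] [34.76, 0.72, 113.95] ['frame', 'intrinsics', 'xyz', 'rotation', 'shot'] [484.88173168   0.         276.25913887]
side [ 0.14118796 -0.07416049  0.65878485] [39.78, -0.46, -72.03] ['frame', 'intrinsics', 'xyz', 'rotation', 'shot'] [380.86980112   0.         277.89355539]
unit scene [([235.3, 229.8], 0.7)]
unit side [([308.5, 251.2], 0.8)]Traceback (most recent call last):
  File "<stdin>", line 9, in <module>
  File "h.py", line 10, in tri
    X=np.linalg.solve(A,b);return X,[np.linalg.norm(np.cross(X-o,d)) for o,d in rs]
                                                    ~~~~~~~~^^^^^^^
    raise ValueError("At least one array has zero dimension")
ValueError: At least one array has zero dimension
```

Rotation is in roll/pitch/yaw; fix that.

```bash
sed -i '1a from scipy.spatial.transform import Rotation as Rn' h.py; sed -i 's/np.array(p\["rotation"\])@np.array(\[x,-y,-1.\])/Rn.from_euler("xyz",p["rotation"],degrees=True).apply([x,-y,-1.])/' h.py
python3 - <<'E'
from h import *
ps={n:optics.snapshot(n) for n in("scene","side")}
for t in("unit","lid_lip","lid_hinge","model","jar","tray","tongs"):
    rs=[]
    for n in ps:
        r=optics.tip_of(ps[n],t)
        if r: print(t,n,[(np.round(q["pixel"],1).tolist(),round(q["score"],2)) for q in r[:2]]); rs.append(ray(ps[n],r[0]["pixel"]))
    if len(rs)==2: print("  ",tri(rs))
    elif rs:
        o,d=rs[0]; print("  floor",o-d*o[2]/d[2])
print(manip.read_clock(),manip.read_tcp_pos(),manip.read_ee_rot())
cv2.imwrite("pics/both0.png",cv2.resize(np.hstack([ps[n]["frame"] for n in ps]),(800,300)))
E
```

```text
unit scene [([238.3, 229.8], 0.71)]
unit side [([307.9, 253.8], 0.9)]
   (array([ 0.57459199, -0.00503014, -0.01087603]), [np.float64(0.00012989875528222035), np.float64(0.00012989875528219834)])
lid_lip scene [([206.8, 177.4], 0.58)]
lid_lip side [([339.0, 115.0], 0.67)]
   (array([ 0.65082111, -0.0147759 ,  0.28708049]), [np.float64(0.0001574937238712377), np.float64(0.00015749372387124)])
lid_hinge scene [([221.0, 218.7], 0.68)]
lid_hinge side [([325.2, 185.5], 0.63)]
   (array([ 0.64188301, -0.00818695,  0.12891067]), [np.float64(0.0026822923476852853), np.float64(0.0026822923476852935)])
model side [([316.1, 239.4], 0.67)]
  floor [ 0.60762134 -0.01311145  0.        ]
jar scene [([299.6, 245.0], 0.76)]
jar side [([226.8, 231.4], 0.91)]
   (array([0.563492  , 0.16857718, 0.00801477]), [np.float64(0.002053187653921207), np.float64(0.002053187653921272)])
tray scene [([183.5, 195.7], 0.52)]
tray side [([397.2, 293.7], 0.75)]
   (array([ 0.53709922, -0.19264769, -0.00416537]), [np.float64(0.001279439557377608), np.float64(0.0012794395573775975)])
tongs scene [([341.2, 272.8], 0.76)]
tongs side [([180.0, 214.5], 0.59)]
   (array([ 0.58608626,  0.2922816 , -0.01024295]), [np.float64(0.0032042758325918144), np.float64(0.003204275832591849)])
1.0 [ 0.17615609 -0.5996621   0.23131117] [1.79999632e+02 6.75990525e-04 1.63691867e+01]
```

View pics/both0.png

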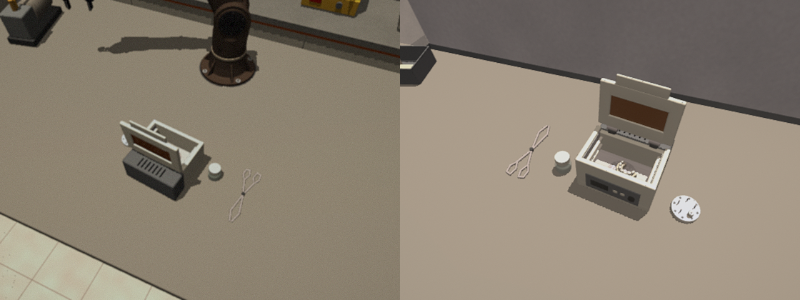

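Run:
```python
from h import *
p=optics.snapshot("side");q=optics.snapshot("scene")
a=cv2.resize(p["frame"][95:305,235:415],None,fx=2.8,fy=2.8,interpolation=2)
b=cv2.resize(q["frame"][155:290,155:275],None,fx=2.4,fy=2.4,interpolation=2)
c=np.zeros((max(a.shape[0],b.shape[0]),a.shape[1]+b.shape[1],3),np.uint8);c[:a.shape[0],:a.shape[1]]=a;c[:b.shape[0],a.shape[1]:]=b
print(a.shape,b.shape);cv2.imwrite("pics/crop.png",c)
```

```text
(588, 504, 3) (324, 288, 3)
```

View pics/crop.png

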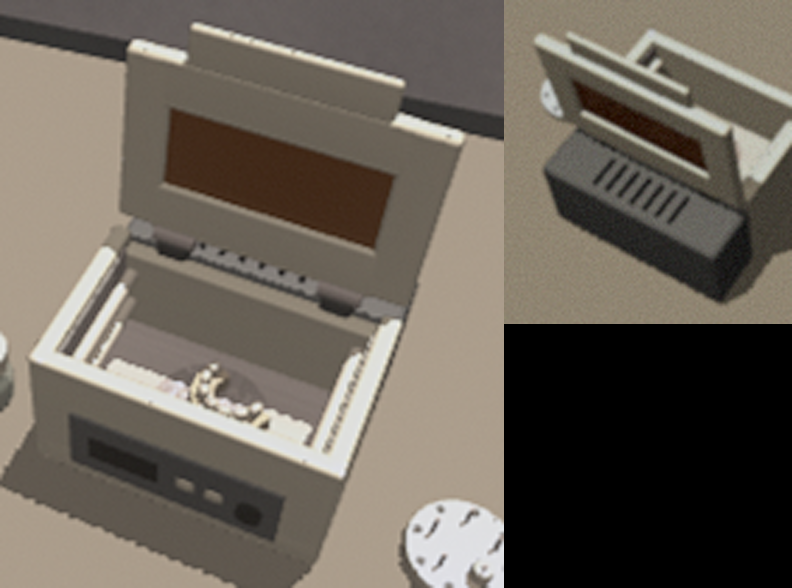

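Run:
```python
from h import *
p=optics.snapshot("side")
f=lambda u,v,z:(lambda o,d:o+d*(z-o[2])/d[2])(*ray(p,(235+u/2.8,95+v/2.8)))
L=f(33,357,.12);R=f(345,472,.12);print(L,R,np.linalg.norm(L-R))
v=L-R;yaw=np.arctan2(-v[0],v[1]);print("yaw",np.degrees(yaw))
ex=np.array([np.cos(yaw),np.sin(yaw),0])
m=(L+R)/2;print("origin",m+ex*.081,"hinge",m+ex*.15)
# lip angle: intersect lip-mid ray with circle around hinge, plane through unit axis
h=m+ex*.15;h[2]=.122
o,d=ray(p,(235+297/2.8,95+61/2.8))
ts=np.linspace(.3,1.2,5000);P=o+ts[:,None]*d
ey=np.array([-ex[1],ex[0],0]);rel=P-h
rr=np.hypot(rel@ex,rel[:,2]);
for i in np.where(np.diff(np.sign(rr-.166)))[0]: print(rel[i]@ex,rel[i]@ey,rel[i][2],"ang",np.arctan2(rel[i][2],-(rel[i]@ex)))
```

```text
[0.51947209 0.10225489 0.12      ] [ 0.49741488 -0.10201542  0.12      ] 0.20545772397934584
yaw -6.1629469961669425
origin [ 0.58897535 -0.00857613  0.12      ] hinge [ 0.65757657 -0.01598373  0.12      ]
-0.010820664906977834 -0.004033865312355498 0.16568502826501375 ang 1.5055802955024937
0.1618515266255046 0.033971400963391206 0.03658221056149802 ang 2.919304466176855
```

```bash
cat >> h.py <<'E'
yaw=np.radians(-6.2); ex=np.array([np.cos(yaw),np.sin(yaw),0]); ey=np.array([-ex[1],ex[0],0]); ez=np.array([0,0,1.])
H=np.array([.643,-.013,.122])
def pose(th,r,c,phi=None,s=1,y=0):
    """TCP at radius r, normal offset c from lid underside plane at lid angle th; tool dir tilted phi below horizontal"""
    phi=th if phi is None else phi
    P=H+r*(-np.cos(th)*ex+np.sin(th)*ez)+c*(np.sin(th)*ex+np.cos(th)*ez)+y*ey
    z=np.cos(phi)*ex-np.sin(phi)*ez; yy=s*(np.sin(phi)*ex+np.cos(phi)*ez)
    return P,Rn.from_matrix(np.c_[np.cross(yy,z),yy,z]).as_euler("xyz",degrees=True)
E
python3 - <<'E'
from h import *
for s in(1,-1):
  for th,r in((1.6,.21),(1.6,.145),(1.3,.145),(1,.145),(.7,.145),(.4,.145),(.2,.145),(0,.145),(-.03,.145),(-.03,.21)):
    for dphi in (0,.35):
        q=solver.solve_ik(*map(list,pose(th,r,-.01,th+dphi if th<1.3 else None,s))); print(s,th,r,dphi,None if q is None else np.round(q))
E
```

```text
1 1.6 0.21 0 [ 20.  29. -39.  75.  17.  84. -24.]
1 1.6 0.21 0.35 [ 20.  29. -39.  75.  17.  84. -24.]
1 1.6 0.145 0 [ 21.  31. -40.  81.  19.  76. -26.]
1 1.6 0.145 0.35 [ 21.  31. -40.  81.  19.  76. -26.]
1 1.3 0.145 0 [ 27.  17. -42. 104.  21.  50. -30.]
1 1.3 0.145 0.35 [ 27.  17. -42. 104.  21.  50. -30.]
1 1 0.145 0 [ 16.   6. -29. 126.  36.  21. -49.]
1 1 0.145 0.35 [ 27.  16. -41. 108.  19.  49. -30.]
1 0.7 0.145 0 None
1 0.7 0.145 0.35 [ 20.   7. -35. 129.  39.  21. -53.]
1 0.4 0.145 0 None
1 0.4 0.145 0.35 None
1 0.2 0.145 0 None
1 0.2 0.145 0.35 None
1 0 0.145 0 None
1 0 0.145 0.35 None
1 -0.03 0.145 0 None
1 -0.03 0.145 0.35 None
1 -0.03 0.21 0 None
1 -0.03 0.21 0.35 None
-1 1.6 0.21 0 [ 30.  36. -61.  74.  30.  89. 147.]
-1 1.6 0.21 0.35 [ 30.  36. -61.  74.  30.  89. 147.]
-1 1.6 0.145 0 [ 31.  38. -61.  80.  32.  82. 144.]
-1 1.6 0.145 0.35 [ 31.  38. -61.  80.  32.  82. 144.]
-1 1.3 0.145 0 [ 39.  23. -60. 103.  32.  54. 141.]
-1 1.3 0.145 0.35 [ 39.  23. -60. 103.  32.  54. 141.]
-1 1 0.145 0 [ 43.  11. -60. 124.  49.  26. 120.]
-1 1 0.145 0.35 [ 40.  22. -60. 107.  30.  53. 141.]
-1 0.7 0.145 0 None
-1 0.7 0.145 0.35 [ 43.  12. -60. 128.  51.  26. 117.]
-1 0.4 0.145 0 None
-1 0.4 0.145 0.35 None
-1 0.2 0.145 0 None
-1 0.2 0.145 0.35 None
-1 0 0.145 0 None
-1 0 0.145 0.35 None
-1 -0.03 0.145 0 None
-1 -0.03 0.145 0.35 None
-1 -0.03 0.21 0 None
-1 -0.03 0.21 0.35 None
```

Run:
```python
from h import *
f=lambda q:None if q is None else np.round(q)
for phi in (.5,.6,.7,.8,.9,1.,1.1):
    print(phi,[f(solver.solve_ik(*map(list,pose(th,.15,-.01,phi,1)))) for th in(0,.4)])
print("side")
for sd in(1,-1):
  for th in(1.6,1.2,.8,.4,0):
    P=H+.16*(-np.cos(th)*ex+np.sin(th)*ez)-sd*.045*ey
    n=np.sin(th)*ex+np.cos(th)*ez
    for til in (0,.4):
      z=np.cos(til)*sd*ey-np.sin(til)*ez
      for s in(1,-1):
        y=s*(n-z*(n@z));y/=np.linalg.norm(y)
        e=Rn.from_matrix(np.c_[np.cross(y,z),y,z]).as_euler("xyz",degrees=True)
        print(sd,th,til,s,f(solver.solve_ik(list(P),list(e))))
```

```text
0.5 [None, None]
0.6 [None, None]
0.7 [None, None]
0.8 [None, None]
0.9 [None, array([  39.,   14.,  -61.,  140.,  101.,   27., -116.])]
1.0 [array([  35.,   24.,  -60.,  141.,  101.,   33., -116.]), array([ 27.,  10., -44., 136.,  75.,  19., -90.])]
1.1 [array([ 17.,  16., -35., 137.,  80.,  19., -96.]), array([ 36.,  13., -54., 131.,  54.,  25., -68.])]
side
1 1.6 0 1 [ 52.  60. -38.  82. -51.  86.  36.]
1 1.6 0 -1 [  44.   56.  -23.   83.  -60.   94. -138.]
1 1.6 0.4 1 [ 51.  49. -40.  82. -37.  78.  25.]
1 1.6 0.4 -1 [  46.   47.  -31.   82.  -42.   81. -151.]
1 1.2 0 1 [ 57.  58. -40.  91. -49.  83.  63.]
1 1.2 0 -1 [ 26.  52.  12.  95. -72. 112. -97.]
1 1.2 0.4 1 [ 55.  45. -40.  91. -38.  76.  51.]
1 1.2 0.4 -1 [  22.   40.   15.   95.  -62.   97. -108.]
1 0.8 0 1 [ 62.  60. -43.  98. -45.  79.  90.]
1 0.8 0 -1 [ 33.  52.   3. 101. -65. 105. -69.]
1 0.8 0.4 1 [ 59.  45. -40. 100. -38.  72.  79.]
1 0.8 0.4 -1 [ 30.  38.   4. 102. -57.  89. -82.]
1 0.4 0 1 [ 64.  65. -42. 102. -41.  76. 117.]
1 0.4 0 -1 [ 41.  56.  -6. 104. -59.  96. -43.]
1 0.4 0.4 1 [ 63.  49. -43. 105. -34.  
[... 569 characters left out ...]
  82.  53. 113. -78.]
-1 1.2 0.4 -1 [-24.  46. -20.  82.  53. 113. 102.]
-1 0.8 0 1 [ -40.   56.    1.   90.   49.  113. -108.]
-1 0.8 0 -1 [-40.  56.   1.  90.  49. 113.  72.]
-1 0.8 0.4 1 [ -32.   43.   -9.   91.   45.  104. -104.]
-1 0.8 0.4 -1 [-20.  47. -30.  90.  52. 114.  69.]
-1 0.4 0 1 [ -56.   61.   23.   95.   37.   98. -126.]
-1 0.4 0 -1 [-43.  59.   1.  93.  45. 110.  43.]
-1 0.4 0.4 1 [ -19.   50.  -34.   95.   51.  112. -144.]
-1 0.4 0.4 -1 [-21.  49. -30.  95.  50. 110.  38.]
-1 0 0 1 [ -66.   72.   38.   95.   25.   87. -141.]
-1 0 0 -1 [-36.  65. -11.  92.  48. 113.  10.]
-1 0 0.4 1 [ -49.   51.   12.  100.   34.   85. -153.]
-1 0 0.4 -1 [-22.  54. -30.  97.  50. 107.   7.]
```

```bash
cat >> h.py <<'E'
RHO=.35
def sp(th,r=.157,c=.0035,y=-.042,back=0):
    u=-np.cos(th)*ex+np.sin(th)*ez; n=np.sin(th)*ex+np.cos(th)*ez
    z=np.cos(RHO)*ey-np.sin(RHO)*u
    P=H+r*u+c*n+y*ey-back*z
    return list(P),list(Rn.from_matrix(np.c_[np.cross(n,z),n,z]).as_euler("xyz",degrees=True))
E
python3 - <<'E'
from h import *
f=lambda q:None if q is None else np.round(q)
for a in((1.6,.13),(1.6,0),(1.2,0),(.8,0),(.4,0),(0,0),(0,.13)): print(a,f(solver.solve_ik(*sp(a[0],back=a[1]))))
hand.move_gripper(.06)
manip.goto(*sp(1.6,back=.13))
print(manip.read_clock(),np.round(manip.read_joint_pos()),manip.read_tcp_pos(),manip.read_force())
for a in((1.6,0),(1.2,0),(.8,0),(.4,0),(0,0),(0,.13)): print(a,f(solver.solve_ik(*sp(a[0],back=a[1]))))
p=optics.snapshot("side");q=optics.snapshot("scene")
for n,t in((p,"lid_lip"),(q,"lid_lip"),(p,"lid_hinge"),(q,"lid_hinge")): print([(x["pixel"],x["score"]) for x in optics.tip_of(n,t)[:1]])
a=p["frame"][60:340,220:540];b=q["frame"][120:330,80:320]
cv2.imwrite("pics/pre.png",np.hstack([cv2.resize(a,(480,420)),cv2.resize(b,(320,280))[:420] if 0 else cv2.copyMakeBorder(cv2.resize(b,(320,280)),0,140,0,0,0)]))
E
```

```text
(1.6, 0.13) [ 52.  52. -32.  68. -39.  95.  24.]
(1.6, 0) [ 50.  51. -39.  81. -39.  79.  26.]
(1.2, 0) [ 58.  45. -40.  97. -45.  70.  58.]
(0.8, 0) [ 66.  47. -42. 110. -52.  63.  93.]
(0.4, 0) [ 70.  55. -41. 118. -57.  59. 129.]
(0, 0) [ 86.  83. -62. 117. -30.  43. 135.]
(0, 0.13) [ 84.  69. -40. 109. -40.  69. 148.]
3.725 [ 52.  52. -32.  68. -39.  95.  24.] [ 0.63434076 -0.17804605  0.32333131] [0.00801188 0.03374551 0.32029103]
(1.6, 0) [ 48.  49. -34.  81. -42.  81.  28.]
(1.2, 0) [ 59.  46. -42.  97. -45.  69.  57.]
(0.8, 0) [ 70.  50. -49. 110. -47.  59.  89.]
(0.4, 0) [ 78.  62. -54. 117. -46.  50. 119.]
(0, 0) [ 83.  78. -56. 117. -39.  46. 144.]
(0, 0.13) [ 91.  74. -51. 108. -31.  63. 138.]
[([339.5, 112.1], 0.96)]
[([207.9, 180.1], 0.9)]
[([325.1, 189.7], 0.9)]
[([221.7, 220.8], 0.98)]
```

View pics/pre.png

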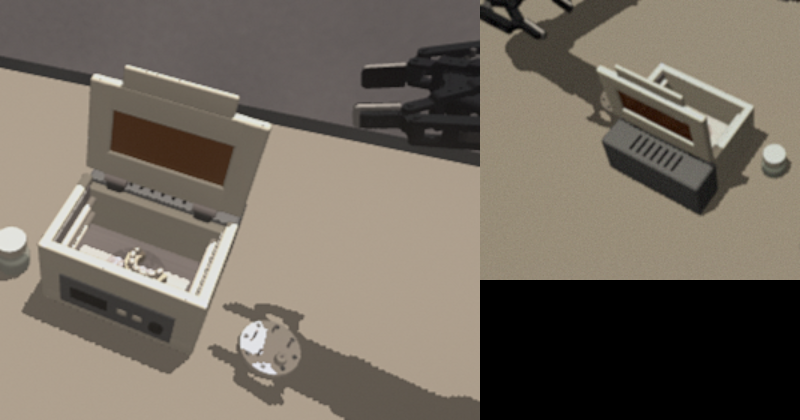

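Run:
```python
from h import *
p=optics.snapshot("side");q=optics.snapshot("scene")
l=tri([ray(p,(339.5,112.1)),ray(q,(207.9,180.1))]);h=tri([ray(p,(325.1,189.7)),ray(q,(221.7,220.8))]);print(l,h)
d=l[0]-h[0];print("ang",np.arctan2(d[2],-(d@ex)),"lip rel",(l[0]-H)@ex,(l[0]-H)@ey,l[0][2]-.122)
print(manip.servo_line(sp(1.6,back=.02)[0],feed=.08,max_force=4),manip.read_force(),manip.read_clock())
p=optics.snapshot("side");w=optics.snapshot("wrist")
cv2.imwrite("pics/in.png",np.hstack([cv2.resize(p["frame"][60:220,260:420],(480,480),interpolation=2),cv2.resize(w["frame"],(320,240)).__class__(0) if 0 else cv2.copyMakeBorder(cv2.resize(w["frame"],(320,240)),0,240,0,0,0)]))
```

```text
(array([ 0.656701  , -0.01176071,  0.28721482]), [np.float64(0.0023574362547879174), np.float64(0.00235743625478793)]) (array([ 0.64071026, -0.00881046,  0.11840125]), [np.float64(0.003242954574089364), np.float64(0.0032429545740893127)])
ang 1.6665601681686377 lip rel 0.01348702235420508 0.0027117439583405163 0.16521482211807215
False [ 0.19921067 -0.09086855  0.11451804] 5.65
```

View pics/in.png

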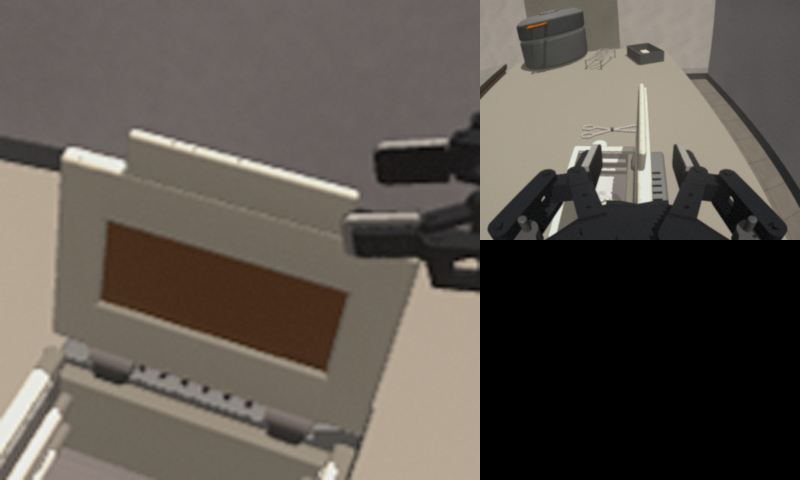

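Run:
```python
from h import *
print(manip.servo_line(sp(1.6)[0],feed=.05,max_force=3),np.round(manip.read_force(),2))
hand.move_gripper(.036,20); print(manip.read_gripper_width(),np.round(manip.read_force(),2),manip.read_clock())
for th in(1.5,1.4,1.3,1.2,1.1,1.0,.9,.8,.7):
    P,o=sp(th); s=manip.servo_line(P,feed=.03,ori=o,max_force=12)
    print(th,s,np.round(manip.read_force(),2),manip.read_clock())
    if s: break
p=optics.snapshot("side");w=optics.snapshot("wrist")
cv2.imwrite("pics/caught.png",np.hstack([cv2.resize(p["frame"][80:260,240:420],(480,480),interpolation=2),cv2.copyMakeBorder(cv2.resize(w["frame"],(320,240)),0,240,0,0,0)]))
```

```text
False [ 0.68 -0.97 -0.06]
0.035941004329162064 [-0.01  0.93  0.34] 6.6583
1.5 False [-0.02 -0.59  1.03] 7.3333
1.4 False [0.06 0.44 0.75] 8.0083
1.3 False [ 0.36 -0.02 -0.37] 8.6833
1.2 False [ 0.32 -0.36 -0.3 ] 9.3583
1.1 False [-0.15 -0.02 -0.48] 10.0333
1.0 False [ 1.27  0.21 -0.5 ] 10.7083
0.9 False [-0.11 -0.43 -1.12] 11.3833
0.8 False [-1.98  0.18 -1.15] 12.0583
0.7 False [-1.56 -0.49 -2.14] 12.7333
```

View pics/caught.png

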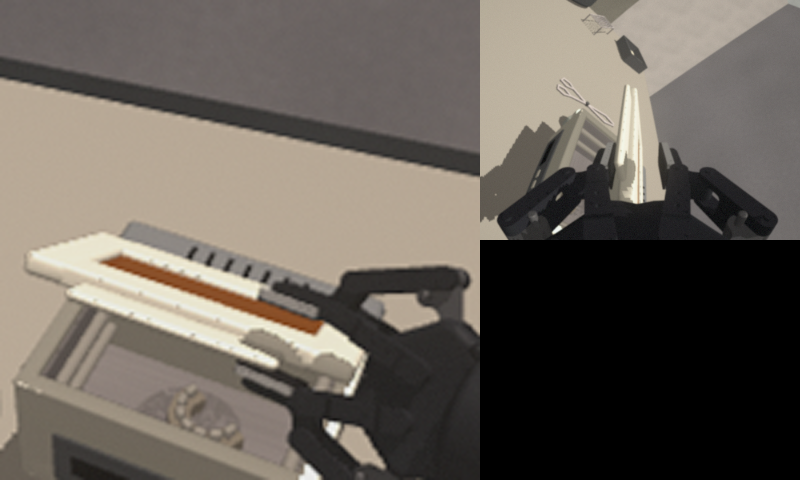

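Run:
```python
from h import *
manip.sleep(.3)
for th,r in((.6,.158),(.5,.159),(.4,.16),(.3,.16),(.25,.16),(.2,.16),(.15,.16),(.12,.16),(.09,.16),(.06,.16),(.03,.16),(0,.16)):
    P,o=sp(th,r); s=manip.servo_line(P,feed=.03 if th>.26 else .015,ori=o,max_force=8)
    print(th,s,np.round(manip.read_force(),2),manip.read_clock())
    if s: break
p=optics.snapshot("side");w=optics.snapshot("wrist")
cv2.imwrite("pics/down.png",np.hstack([cv2.resize(p["frame"][100:280,240:420],(480,480),interpolation=2),cv2.copyMakeBorder(cv2.resize(w["frame"],(320,240)),0,240,0,0,0)]))
```

```text
0.6 False [-2.06 -0.25 -1.81] 13.8083
0.5 False [-0.94 -1.77 -2.55] 14.4917
0.4 False [-0.94 -0.71 -1.72] 15.175
0.3 False [-0.9  -0.89 -1.69] 15.8583
0.25 False [-0.66  0.52 -3.13] 16.5417
0.2 False [-0.44  2.15 -2.3 ] 17.225
0.15 False [-0.08  0.54 -2.53] 17.9083
0.12 False [-0.89 -0.03 -3.02] 18.375
0.09 False [-0.62  0.04 -3.23] 18.8417
0.06 False [-0.61  0.27  0.57] 19.3083
0.03 False [0.63 0.32 0.27] 19.775
0 False [0.7  0.39 0.16] 20.2417
```

View pics/down.png

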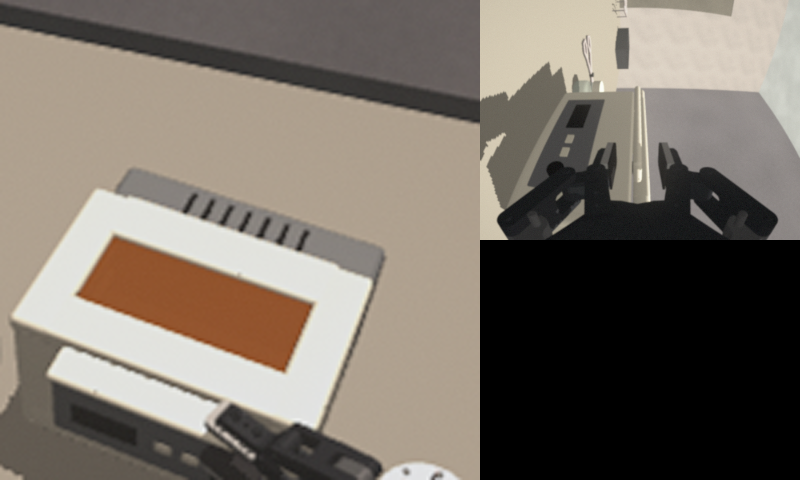

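Run:
```python
from h import *
print(manip.servo_line(sp(0,.16,back=.09)[0],feed=.06,max_force=4),np.round(manip.read_force(),2),manip.read_clock())
p=optics.snapshot("side");q=optics.snapshot("scene")
for t in("jar","tray","tongs","lid_lip"):
    print(t,[[np.round(x["pixel"],1).tolist() for x in optics.tip_of(n,t)[:1]] for n in(q,p)])
cv2.imwrite("pics/end.png",np.hstack([cv2.resize(p["frame"],(480,360)),cv2.resize(q["frame"][120:360,80:400],(320,240)) if 0 else cv2.copyMakeBorder(cv2.resize(q["frame"][120:330,80:360],(320,240)),0,120,0,0,0)]))
```

```text
False [0.32 0.1  0.13] 21.9917
jar [[[299.9, 244.4]], [[228.0, 233.4]]]
tray [[[185.4, 195.3]], [[398.2, 293.5]]]
tongs [[[339.9, 271.8]], [[181.6, 213.8]]]
lid_lip [[[256.6, 173.5]], [[294.8, 258.3]]]
```

View pics/end.png

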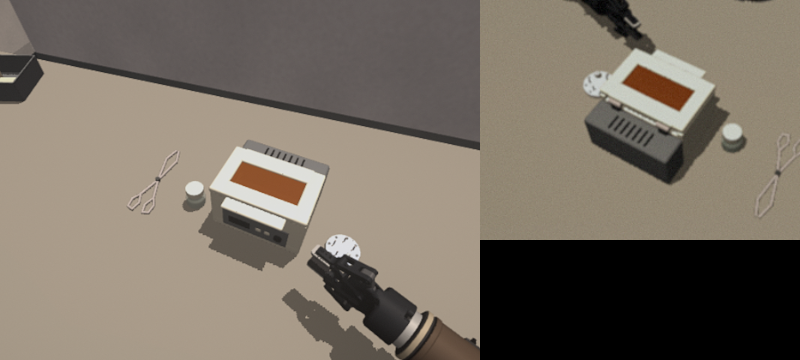

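Lid shut, hand clear of everything, bystanders unmoved within detection noise.

```bash
python3 -c "
from h import *
manip.close_job(); print(manip.read_clock())"
```

```text
the job is handed in; nothing more can be done
the job is handed in; nothing more can be done
```

The lid is shut and the job is handed in; the robot's clock read about 22 s before hand-in, against the 48 s limit. I never measured the lid's angle or speed directly; what follows comes from the force readings and the pictures.

- **Method:** I brought the hand in from the right with the open fingers on either side of the lip. The rear finger tipped the lid forward until it fell a short way onto the front finger. I then turned the hand with the lid to lower it at about 0.2 rad/s, slowing to 0.1 rad/s for the last part.
- **Catch and lowering:** With the hand part way down at 0.7 rad, the picture showed the lid lying on the lower finger. The force readings while the lid was on the finger stayed at about 2 to 3.5 N, far below the 25 N limit. The load dropped to nothing where the lid was expected to meet the rim. No force stop was triggered.
- **End state:** The last pictures show the lid flat on the rim and the hand about 9 cm clear, with a residual force below 0.4 N. The tray, jar and tongs were detected within about 2 pixels of where they started.
- **Not checked:** The dental model cannot be seen under the shut lid. It looked undisturbed in the part-way picture, and the hand never entered the chamber.
- **Disagreement:** My early estimates of the lid's starting angle ranged from about 1.59 to 1.67 rad. The wide finger opening on entry covered that.

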